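Find the instrument cases that are not caught and snap their catches shut

TASK

At least one of the three instrument cases is shut but its catch has not snapped. Find out which by tugging up on the lid handles: where a lid comes up, let it down again and press its catch, in the well at the front under the lid's brow, until it snaps. Leave every lid down with its catch snapped, and do not disturb the small things standing round the cases.

Things in the scene. Friction and masses are not known exactly. Their poses are not given: they have to be found in the camera images.
- case_1: grey plastic instrument case, 100 mm deep, 124 wide, 69 high (99 with the handle), one of three alike; fixed to the bench, it does not move when pulled or pushed. Origin: centre of its underside, on the bench. x runs from front to back, z up; the front, with the catch, looks to -x. All three have the lid, handle, latch well and catch told under lid_1 to plate_3
- case_2: case like case_1. Latch well: a recess in the middle of the front, 72 mm wide, 24 deep (back wall at x = -26 mm), with a sill 14 mm high; roofed by the lid's brow, whose underside is 58 mm up and which reaches out to the front of the case (x = -50 mm). The catch is reached only from the front, shut fingers slanting forward and down under the brow, 25 to 40 degrees from vertical, square to the front or up to 25 degrees askew
- case_3: case like case_1. Catch: a steel plate in the well, 34 mm wide, from 19 to 55 mm above the bench, hung from a pin on the lid (56 mm up, x = -29.5 mm) so that its foot swings out to the front. Pushed straight back (+x of the case) at its foot with 3 to 10 N while the lid is down, its nose clicks over a spring roller, goes under a ledge of the case and stops there, holding the lid
- lid_1 (a joint): lid of case_1: hinged along the back, 66 mm above the bench, 47 mm behind the case's origin. 0 = down; grows as the front comes up (rad). If the catch is snapped the lid gives less than 0.02 to a tug of 10 N; if not, it comes up freely (0.18 to 0.35 kg) and falls shut by itself when let go
- lid_2 (a joint): lid of case_2: hinged along the back, 66 mm above the bench, 47 mm behind the case's origin. 0 = down; grows as the front comes up (rad). As lid_1
- lid_3 (a joint): lid of case_3: hinged along the back, 66 mm above the bench, 47 mm behind the case's origin. 0 = down; grows as the front comes up (rad). As lid_1
- handle_1 (a point): middle of the black carrying handle on lid_1: a grip sleeve 12 mm thick and 73 mm long that turns freely between two fixed posts, along the case's y; with the lid down it is 93 mm above the bench, 36 mm in front of the case's origin, with 18 mm of air below it
- plate_1 (a point): press point of the catch of case_1: middle of the ribbed lower part of the plate, on its outer face. Snapped, it lies at x = -38, z = 30 mm in the case's frame; not snapped, a few mm (up to 10) farther out, still inside the well, which a look from above or one reading may miss but a tug on the lid tells
- handle_2 (a point): middle of the black carrying handle on lid_2: a grip sleeve 12 mm thick and 73 mm long that turns freely between two fixed posts, along the case's y; with the lid down it is 93 mm above the bench, 36 mm in front of the case's origin, with 18 mm of air below it
- plate_2 (a point): press point of the catch of case_2: middle of the ribbed lower part of the plate, on its outer face. Snapped, it lies at x = -38, z = 30 mm in the case's frame; not snapped, a few mm (up to 10) farther out, still inside the well, which a look from above or one reading may miss but a tug on the lid tells
- handle_3 (a point): middle of the black carrying handle on lid_3: a grip sleeve 12 mm thick and 73 mm long that turns freely between two fixed posts, along the case's y; with the lid down it is 93 mm above the bench, 36 mm in front of the case's origin, with 18 mm of air below it
- plate_3 (a point): press point of the catch of case_3: middle of the ribbed lower part of the plate, on its outer face. Snapped, it lies at x = -38, z = 30 mm in the case's frame; not snapped, a few mm (up to 10) farther out, still inside the well, which a look from above or one reading may miss but a tug on the lid tells
- by_loupe: small black loupe, 38 mm across and 30 mm high, a bystander. Origin: centre of its underside
- by_weight_200: brass weight, 29 mm across and 30 mm high, a bystander. Origin: centre of its underside
- by_weight_100: smaller brass weight, 23 mm across and 24 mm high, a bystander. Origin: centre of its underside
- by_vial0: small white vial with a white cap, 26 mm across and 52 mm high, a bystander. Origin: centre of its underside
- by_vial1: small white vial with a blue cap, 26 mm across and 52 mm high, a bystander. Origin: centre of its underside
- by_rubber_stamp: wooden hand stamp, 28 x 52 mm and 76 mm high, a bystander. Origin: centre of its underside
- bag_sealer: bag sealer that stands behind the cases, does not move and must be kept clear of: 280 mm long (along world x) and 90 wide, 60 high, its arm raised towards the robot in the middle, its black knob reaching to 170 mm in front of the origin, 180 to 225 mm above the bench and 34 wide. Origin: middle of its underside
- bench_scale: bench scale with a clear cover, does not move: 250 mm long (along world x), 190 wide, 125 high at the cover, its front half 55 high. Origin: middle of its underside

How it is judged:
By the outcome, as a careful person would: the job done as asked, in the order asked, and still so for the second after the job is handed in, with the robot touching nothing.
It also fails if it takes over 72 s, if anything falls off the work surface, if the arm or the gripper's body presses on something with over 40 N, if the wrist force passes 120 N, or if a joint passes its speed limit or range.

ROBOT

A 7-joint arm with a two-finger parallel gripper is mounted at the origin on a cart in front of the work surface, level with it; the furniture and walls round the work are solid. World frame = base frame: x ahead of the robot, y to its left, z up, the work surface at z = 0. Lengths are in mm, angles in degrees, forces in N, time in s.
With the tool pointing down it reaches from about 425 to 1025 mm from the base axis. Payload 9.4 kg.
Tool frame: the origin (TCP) lies on the centre line of the jaws, within the pads' length; the fingertips stand 19 mm ahead of it and the grasp point (between the pads) is the TCP (env.tcp_to_tips is the distance from the TCP to the fingertips, in mm); z points along the fingers, y is the line along which they close (so a half turn about z gives the same grasp; the last joint's range is limited). The gripper opens to 85 mm and grips with 20 to 120 N. Pads are 22 mm wide; open, the fingers measure 114 mm over their backs; the gripper's body (76 mm by 85 mm) begins 54 mm behind the grasp point. The pads swing forward as they close: fully open they stand 13 mm farther back than shut.
Start: joints at [69.746, 34.337, -0.143, 91.639, 0.103, 54.024, -4.572], TCP at [198.118, -697.405, 250.275] pointing down, gripper open.
Joint ranges: [-147.43, 147.43], [-19.82, 112.94], [-74.19, 73.91], [6.32, 146.72], [-59.91, 239.91], [6.04, 106.73], [-150.56, 150.56]. Speed limits (degrees/s): [127.2, 127.2, 172.46, 172.46, 180, 180, 180].

INTERFACE

Orientations are given as [roll, pitch, yaw] about the fixed x, y, z axes, in that order (R = Rz(yaw) Ry(pitch) Rx(roll)).
In Python, from bench import env gives the robot as it stands.
- The arm moves only by the tool drive_tool, never from a script. Its argument "moves" is one flat list of numbers, 7 for each row, row after row: the opening, from 0 (shut) to 1 (fully open), then the shift along the world's x, y, z in m, then the turn, a rotation vector about the world's x, y, z in degrees. A call has 1 to 12 rows; each row is the pose to reach, as a shift and turn from the pose commanded when the call began; what a row does not reach only later rows make up. A row lasts 1/8 s, in which the tool goes at most 62.5 mm and 10.7 degrees, less where a joint would pass 70% of its speed; a pose out of reach is approached as far as the arm can. A call with a gripper value outside its range is refused whole. The fingers move at their own pace and stop on an object; the grip force is fixed at half the most. Time passes only in rows, so rows that repeat a pose let the fingers close. It gives the time, the measured TCP pose, the force, the opening and the grip force at its end, in the units of the state.
- env.state(): the state, without advancing time (a new reading comes with each control period).
- env.get_image(name): name is "scene" or "top" or "wrist"; returns a dict with "img" (384x512x3 uint8, red, green, blue), "range_z" (384x512 float32, mm along the optical axis (not along the pixel's ray), 0 where there is no reading), "fx", "fy", "cx", "cy" (pixels), "k1" (the pictures are not rectified: a ray, as slopes to the right and down, at radius r is drawn at 1 + k1 r^2 times it, then the intrinsics apply), "R" (3x3) and "t" (3): a world point X has camera coordinates R X + t. Camera axes: x right, y down, z forward; pixel columns grow to the right and rows downward; lengths in mm; the calibration is good to about 2 mm. A picture is of the moment at which its call begins.
- env.sign_off(): hands the job in; it is judged then, once.
Trained networks look in the newest picture that a camera, given by its name, has taken for a name from the list of things; names that differ only in an ending like _2 or _b are one class to them, and where a whole thing is asked for, a point or a joint stands for the part that bears it (a point fixed in the world has none). Each returns a list of dicts, best first, with "p" (0 to 1); they miss things now and then, are a little off and sometimes report something else, mostly with a low value. They report only what shows in the picture. A call takes as long as a camera call.
- env.look_for(camera, target): "location" ([x, y, z] in mm, in the coordinates of the camera as it stood for that picture, good to about 4 mm: the middle of the surface that is visible of it).
- env.pinpoint(camera, target): "location" ([x, y, z] in mm, in the coordinates of the camera as it stood for that picture, good to about 4 mm: a listed point, or the origin of a listed thing).
The state is a dict: "t": time; "joints": joint angles; "joint_vel": joint speeds; "tau": joint torques, N m; "position": TCP position; "orientation": TCP orientation; "wrist_force": force on the tool from outside, world axes, zero at the start; "torque": the same for the moment, N m; "opening": finger opening in mm; "grip_force": force on a finger pad.
Only numpy, scipy, OpenCV 4.12 (cv2) and the standard library are available. Lean on these libraries where they do the work, as an engineer would, in place of code of your own. Each camera call takes 0.05 s, during which the arm holds its last target. There are 200 camera calls.

## Working session

There is one attempt and no reset: what is moved stays moved. The work goes in short steps, Python scripts to look and compute and a tool call to move; the robot and the scene stay as the last step left them, time stands still between calls to the robot, and variables do not carry over. Pictures are saved under pics/ and viewed, at most 10 in all, crops included, and the job is handed in when it is done.

Besides the shell and the picture viewer there is one more tool, called after "Call:" by a JSON object that holds its "fn" and its "kwargs". drive_tool: Moves the arm, as the interface text tells. Its arguments: {"type":"object","properties":{"moves":{"type":"array"}},"required":["moves"]}

```bash
mkdir -p pics; ls
cat > h.py <<'E'
import numpy as np, cv2
from bench import env
def w(im,p): return np.asarray(im["R"]).T@(np.asarray(p)-np.asarray(im["t"]))
def find(cam,names,n=6,f=None):
    im=env.get_image(cam)
    for k in names:
        for d in (f or env.pinpoint)(cam,k)[:n]:
            if d["p"]>.15: print(cam,k,round(d["p"],2),w(im,d["location"]).round(0))
    return im
E
python3 - <<'E'
from h import *
s=env.state();print(s["t"],s["position"],s["orientation"],s["wrist_force"],s["opening"])
for c in("scene","top"):
    im=find(c,["case_1","handle_1","plate_1","bag_sealer","bench_scale","by_loupe","by_weight_200","by_weight_100","by_vial0","by_rubber_stamp"])
    cv2.imwrite(f"pics/{c}.png",im["img"][...,::-1]);print(env.state()["t"])
a=cv2.imread("pics/scene.png");b=cv2.imread("pics/top.png")
cv2.imwrite("pics/both.png",cv2.resize(np.vstack([a,b]),None,fx=.78,fy=.78))
E
```

```text
pics
0.0 [ 197.95792087 -696.97818527  249.4003356 ] [-1.79907980e+02  1.03964245e-02  1.58620690e+01] [ 0.2006091   0.38846769 -0.74924315] 85.42273395441767
scene case_1 0.94 [502. 437.   1.]
scene case_1 0.57 [518. 117.  -0.]
scene case_1 0.56 [ 490. -127.    1.]
scene handle_1 0.92 [ 500. -166.   89.]
scene handle_1 0.92 [513.  83.  89.]
scene handle_1 0.59 [502. 400.  91.]
scene bench_scale 0.36 [419. 240.  -1.]
scene by_loupe 0.73 [415. 242.  -1.]
scene by_loupe 0.41 [ 500. -167.   91.]
scene by_weight_200 0.54 [445. -21.   3.]
scene by_weight_200 0.38 [680.  43.  -4.]
scene by_weight_100 0.54 [445. -21.   3.]
scene by_weight_100 0.38 [680.  43.  -4.]
scene by_vial0 0.58 [667.  91.  -5.]
scene by_vial0 0.44 [684. 121.  -1.]
scene by_rubber_stamp 0.55 [642. 329.  -0.]
0.55
top case_1 0.92 [ 494. -126.    2.]
top case_1 0.77 [498. 436.   1.]
top case_1 0.75 [637. 339.   3.]
top case_1 0.59 [520. 119.  -2.]
top handle_1 0.97 [498. 400.  95.]
top handle_1 0.94 [ 500. -160.   95.]
top handle_1 0.91 [515.  76.  97.]
top by_loupe 0.54 [420. 244.  -0.]
top by_weight_200 0.63 [445. -17.   1.]
top by_weight_200 0.63 [679.  51.   2.]
top by_weight_200 0.55 [ 502. -159.   96.]
top by_weight_100 0.63 [445. -17.   1.]
top by_weight_100 0.63 [679.  51.   2.]
top by_weight_100 0.55 [ 502. -159.   96.]
top by_vial0 0.53 [663.  91.  -0.]
top by_vial0 0.47 [677. 120.  -1.]
top by_rubber_stamp 0.65 [637. 336.   1.]
1.1
```

View pics/top.png

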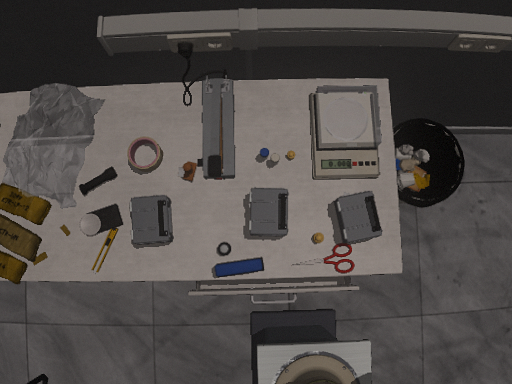

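View pics/scene.png

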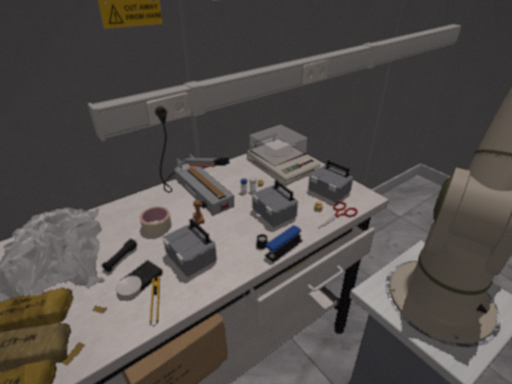

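Both views show the three cases with handles and fronts towards world −y (image right in the top view), at about (150,220), (268,212) and (357,217) px. The sealer knob is at about (215,165) px. I'll move over case C, the rightmost, and measure it with the wrist camera.

Call:
{"fn": "drive_tool", "kwargs": {"moves": [1,0.03,0.053,0,0,0,0,1,0.06,0.106,0,0,0,-1,1,0.09,0.16,0,0,0,-2,1,0.12,0.212,0,0,0,-3,1,0.15,0.265,0,0,0,-4,1,0.18,0.318,0,0,0,-4,1,0.21,0.371,0,0,0,-4,1,0.24,0.424,0,0,0,-4,1,0.27,0.477,0,0,0,-4,1,0.302,0.53,0,0,0,-4,1,0.302,0.53,0,0,0,-4,1,0.302,0.53,0,0,0,-4]}}

```text
t: 2.6
position: [499.9, -167.6, 250.2]
orientation: [180.0, 0.0, 11.9]
wrist_force: [0.1, -0.2, -0.4]
opening: 85.6
grip_force: 0.0
```

```bash
cat >> h.py <<'E'
def rays(im):
    h,wd=im["range_z"].shape
    u,v=np.meshgrid(np.arange(wd),np.arange(h))
    K=np.array([[im["fx"],0,im["cx"]],[0,im["fy"],im["cy"]],[0,0,1.]])
    p=cv2.undistortPoints(np.stack([u,v],-1).reshape(-1,1,2).astype(float),K,np.array([im["k1"],0,0,0.]))
    return p.reshape(h,wd,2)
def cloud(im):
    r=rays(im);z=im["range_z"][...,None]
    X=np.concatenate([r*z,z],-1)-np.asarray(im["t"])
    X=X@np.asarray(im["R"]); X[im["range_z"]<=0]=np.nan
    return X
def handle(im,c,r=60):
    """handle points by height near c: centre, axis yaw (deg of case x), z"""
    X=cloud(im);m=(np.hypot(X[...,0]-c[0],X[...,1]-c[1])<r)&(X[...,2]>84)&(X[...,2]<110)
    P=X[m]
    if len(P)<20: print("few",len(P));return
    (cx,cy),(a,b),ang=cv2.minAreaRect(P[:,:2].astype(np.float32))
    d=np.linalg.svd(P[:,:2]-P[:,:2].mean(0),full_matrices=False)[2][0]
    if d[0]>0:d=-d   # case y ~ -world x
    print("handle n",len(P),"rect",round(cx,1),round(cy,1),round(a),round(b),"mean",P.mean(0).round(1),"ztop",np.percentile(P[:,2],95).round(1),"case yaw",np.degrees(np.arctan2(-d[0],d[1])).round(1))
def lidrect(im,c,r=90):
    X=cloud(im);m=(np.hypot(X[...,0]-c[0],X[...,1]-c[1])<r)&(X[...,2]>60)&(X[...,2]<78)
    P=X[m]; (cx,cy),(a,b),ang=cv2.minAreaRect(P[:,:2].astype(np.float32))
    print("lid",len(P),round(cx,1),round(cy,1),round(a),round(b),"ang",round(ang,1),"z",np.median(P[:,2]).round(1))
E
python3 - <<'E'
from h import *
s=env.state();print(s["t"],s["position"],s["orientation"],s["wrist_force"])
im=find("wrist",["case_1","handle_1","plate_1","by_weight_200"])
handle(im,(500,-162));lidrect(im,(494,-126))
t=env.get_image("top")
for c in((500,-162),(514,79),(500,400)): handle(t,c)
for c in((494,-126),(520,118),(500,436)): lidrect(t,c)
cv2.imwrite("pics/w1.png",im["img"][...,::-1])
E
```

```text
2.6 [ 499.86441906 -167.64917758  250.2399276 ] [1.79983295e+02 2.88664487e-02 1.18898600e+01] [ 0.08421112 -0.20619484 -0.35424928]
wrist case_1 0.76 [517. 115.   1.]
wrist case_1 0.71 [ 491. -133.    2.]
wrist plate_1 0.63 [512.  72.  35.]
wrist by_weight_200 0.74 [444. -17.  -0.]
handle n 1249 rect 499.9 -164.0 90 13 mean [ 502.7 -163.6   98.6] ztop 100.7 case yaw 99.9
lid 10755 493.1 -127.7 129 105 ang 10.1 z 70.1
handle n 100 rect 499.1 -162.7 89 14 mean [ 495.  -162.7   97.9] ztop 103.2 case yaw 99.5
handle n 151 rect 511.1 80.7 13 87 mean [511.7  80.9  99.2] ztop 103.0 case yaw 87.0
handle n 162 rect 502.1 401.2 85 13 mean [501.8 400.2  98.3] ztop 102.9 case yaw 93.2
lid 1537 492.8 -126.6 128 106 ang 8.7 z 70.0
lid 1664 513.5 117.8 105 129 ang 86.8 z 69.5
lid 1569 500.6 437.7 127 104 ang 3.2 z 69.7
```

View pics/w1.png

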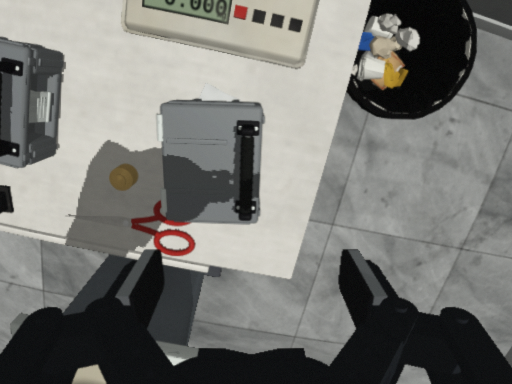

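The wrist view shows case C at about (212,160) px with its handle along column 247. It agrees with the top camera: handle at (500,−163.5), top at 100, yaw 100. Now the tug on C.

Call:
{"fn": "drive_tool", "kwargs": {"moves": [0.6,0,0.004,-0.05,0,0,-2,0.6,0,0.004,-0.1,0,0,-2,0.6,0,0.004,-0.13,0,0,-2,0.6,0,0.004,-0.145,0,0,-2,0.6,0,0.004,-0.155,0,0,-2,0.6,0,0.004,-0.155,0,0,-2,0,0,0.004,-0.155,0,0,-2,0,0,0.004,-0.155,0,0,-2,0,0,0.004,-0.155,0,0,-2,0,0,0.004,-0.155,0,0,-2,0,0,0.004,-0.155,0,0,-2]}}

```text
t: 4.28
position: [500.4, -162.8, 96.1]
orientation: [-180.0, -0.1, 9.9]
wrist_force: [-0.9, 3.0, 5.8]
opening: 10.3
grip_force: 58.5
```

Call:
{"fn": "drive_tool", "kwargs": {"moves": [0,0,0,0.001,0,0,0,0,0,0,0.002,0,0,0,0,0,0,0.003,0,0,0,0,0,0,0.003,0,0,0]}}

```text
t: 4.78
position: [500.3, -162.5, 97.6]
orientation: [-179.9, 0.0, 9.9]
wrist_force: [3.4, 5.2, -12.7]
opening: 9.6
grip_force: 58.8
```

C gives 1.5 mm against about 13 N, so it is snapped. I'll release it and go to B.

Call:
{"fn": "drive_tool", "kwargs": {"moves": [0,0,0,-0.003,0,0,0,0.6,0,0,-0.003,0,0,0,0.6,0,0,-0.003,0,0,0,0.6,0,0,-0.003,0,0,0,0.6,0,0,0.05,0,0,0,0.6,0.002,0.05,0.08,0,0,-5,0.6,0.004,0.11,0.08,0,0,-9,0.6,0.008,0.17,0.08,0,0,-13,0.6,0.011,0.22,0.08,0,0,-13,0.6,0.011,0.244,0.07,0,0,-13,0.6,0.011,0.244,0.07,0,0,-13]}}

```text
t: 6.15
position: [510.7, 82.6, 167.8]
orientation: [-180.0, 0.1, -2.9]
wrist_force: [0.4, 0.1, -0.2]
opening: 50.9
grip_force: 0.0
```

Run:
```python
from h import *
s=env.state();print(s["t"],s["position"],s["orientation"],s["wrist_force"],s["joints"])
im=env.get_image("wrist")
handle(im,(511,81));lidrect(im,(513,118))
cv2.imwrite("pics/w2.png",im["img"][...,::-1])
```

```text
6.15 [510.71275607  82.58229151 167.75690692] [-1.79991163e+02  5.68057862e-02 -2.92781272e+00] [ 0.35260699  0.06308181 -0.16060054] [ -17.80695099   27.17320184    3.27123937  123.25880682   -3.06778885
   29.6926707  -105.15696776]
handle n 2288 rect 513.4 79.4 13 89 mean [517.7  79.2  98.6] ztop 100.7 case yaw 87.3
lid 17537 514.6 116.0 106 128 ang 87.5 z 70.1
```

Call:
{"fn": "drive_tool", "kwargs": {"moves": [0.6,0.002,-0.001,-0.04,0,0,0,0.6,0.002,-0.001,-0.06,0,0,0,0.6,0.002,-0.001,-0.073,0,0,0,0.6,0.002,-0.001,-0.073,0,0,0,0,0.002,-0.001,-0.073,0,0,0,0,0.002,-0.001,-0.073,0,0,0,0,0.002,-0.001,-0.073,0,0,0,0,0.002,-0.001,-0.073,0,0,0,0,0.002,-0.001,-0.073,0,0,0,0,0.002,-0.001,-0.072,0,0,0,0,0.002,-0.001,-0.07,0,0,0,0,0.002,-0.001,-0.07,0,0,0]}}

```text
t: 7.7
position: [513.6, 81.2, 98.4]
orientation: [-179.9, -0.1, -3.0]
wrist_force: [1.5, 7.8, -4.2]
opening: 9.8
grip_force: 58.5
```

Run:
```python
from h import *
from scipy.spatial.transform import Rotation as Ro
s=env.state();im=env.get_image("wrist")
c=-np.asarray(im["R"]).T@np.asarray(im["t"])
Rt=Ro.from_euler("xyz",s["orientation"],degrees=True)
print("cam in tool",Rt.inv().apply(c-np.asarray(s["position"])).round(1), s["joints"])
```

```text
cam in tool [  84.1    1.5 -124.6] [ -16.69951463   33.99777718    2.15474119  125.60641135   -3.66286203
   20.36334657 -104.52131144]
```

Call:
{"fn": "drive_tool", "kwargs": {"moves": [0,0,0,0.002,0,0,0,0,0,0,0.004,0,0,0,0,0,0,0.004,0,0,0]}}

```text
t: 8.12
position: [513.7, 82.6, 102.3]
orientation: [-179.8, -0.1, -3.0]
wrist_force: [1.0, 12.2, -6.6]
opening: 9.9
grip_force: 58.5
```

B's lid comes up. I'll lift it a little more along its arc, let it down and release.

Call:
{"fn": "drive_tool", "kwargs": {"moves": [0,0,0.003,0.005,0,0,0,0,0,0.005,0.01,0,0,0,0,0,0.006,0.012,0,0,0,0,0,0.005,0.01,0,0,0,0,0,0.003,0.004,0,0,0,0,0,0.001,-0.002,0,0,0,0,0,0.0,-0.007,0,0,0,0,0,0.0,-0.007,0,0,0,0.6,0,0.0,-0.007,0,0,0,0.6,0,0.0,-0.007,0,0,0,0.6,0,0,-0.007,0,0,0,0.6,0,0,0.03,0,0,0]}}

```text
t: 9.62
position: [511.8, 79.1, 130.7]
orientation: [179.9, 0.3, -3.2]
wrist_force: [-0.1, -0.5, 0.5]
opening: 51.4
grip_force: 0.0
```

```bash
cat >> h.py <<'E'
from scipy.spatial.transform import Rotation as Ro
def plan(c,yaw,t,pts,cmd=None):
    s=env.state();p=np.array(cmd if cmd is not None else s["position"])
    R0=Ro.from_euler("xyz",s["orientation"],degrees=True)
    a=np.radians(yaw);cx=np.array([np.cos(a),np.sin(a),0]);z=np.array([0,0,1.])
    tr=np.radians(t);tz=np.sin(tr)*cx-np.cos(tr)*z;tx=np.cos(tr)*cx+np.sin(tr)*z
    Rt=Ro.from_matrix(np.stack([tx,np.cross(tz,tx),tz],1))
    print("rotvec",np.degrees((Rt*R0.inv()).as_rotvec()).round(1))
    for x,zz in pts:  # tip position in case x,z -> tcp shift
        q=np.array([c[0],c[1],0])+x*cx+zz*z-19*tz
        print((x,zz),"tcp",q.round(1),"shift",(q-p).round(1))
E
python3 - <<'E'
from h import *
print(env.tcp_to_tips,env.state()["joints"])
plan((514.3,116.5),87.3,35,[(-77,100),(-77,24),(-57,24),(-47,24)],cmd=(513,79.6,132.4))
E
```

```text
19.0 [ -17.06894125   30.77656372    2.83892985  124.56023583   -3.41445032
   25.01854065 -104.67984446]
rotvec [ 26.3 -29.   87.4]
(-77, 100) tcp [510.2  28.7 115.6] shift [ -2.8 -50.9 -16.8]
(-77, 24) tcp [510.2  28.7  39.6] shift [ -2.8 -50.9 -92.8]
(-57, 24) tcp [511.1  48.7  39.6] shift [ -1.9 -30.9 -92.8]
(-47, 24) tcp [511.6  58.7  39.6] shift [ -1.4 -20.9 -92.8]
```

Call:
{"fn": "drive_tool", "kwargs": {"moves": [0.3,0,-0.02,0.05,2.6,-2.9,8.7,0,0,-0.05,0.06,5.2,-5.8,17.5,0,0,-0.08,0.06,7.9,-8.7,26.2,0,0,-0.08,0.06,10.5,-11.6,35,0,0,-0.08,0.06,13.1,-14.5,43.7,0,0,-0.08,0.06,15.8,-17.4,52.4,0,0,-0.08,0.06,18.4,-20.3,61.2,0,0,-0.08,0.06,21,-23.2,69.9,0,0,-0.08,0.06,23.7,-26.1,78.7,0,0,-0.08,0.06,26.3,-29,87.4,0,0,-0.08,0.06,26.3,-29,87.4,0,0,-0.08,0.06,26.3,-29,87.4]}}

```text
t: 11.12
position: [512.8, -0.2, 192.2]
orientation: [-179.8, -35.3, 87.2]
wrist_force: [-0.8, -0.8, -0.8]
opening: -0.1
grip_force: 0.0
```

Run:
```python
from h import *
s=env.state();print(s["joints"],s["position"],s["opening"])
im=find("wrist",["plate_1","case_1"])
lidrect(im,(514,117));handle(im,(512,80))
find("scene",["plate_1"]);find("top",["plate_1"])
cv2.imwrite("pics/w3.png",im["img"][...,::-1])
plan((514.3,116.5),87.3,35,[(-77,100),(-77,24),(-57,24),(-47,24)])
```

```text
[ 52.01448122  43.68922028 -59.8977951  119.83564454   2.62702858
  33.54570657  -3.88564624] [ 5.12780763e+02 -2.21604858e-01  1.92175388e+02] -0.06899174811386412
wrist plate_1 0.6 [516.  71.  39.]
wrist case_1 0.9 [519. 112.   1.]
lid 11557 514.4 115.8 106 128 ang 87.3 z 69.9
handle n 1600 rect 512.8 78.2 12 89 mean [512.8  77.4  98.1] ztop 100.5 case yaw 87.3
rotvec [-0.2 -0.  -0.1]
(-77, 100) tcp [510.2  28.7 115.6] shift [ -2.9  28.8 -77. ]
(-77, 24) tcp [510.2  28.7  39.6] shift [  -2.9   28.8 -153. ]
(-57, 24) tcp [511.1  48.7  39.6] shift [  -2.    48.8 -153. ]
(-47, 24) tcp [511.6  58.7  39.6] shift [  -1.5   58.8 -153. ]
```

View pics/w3.png

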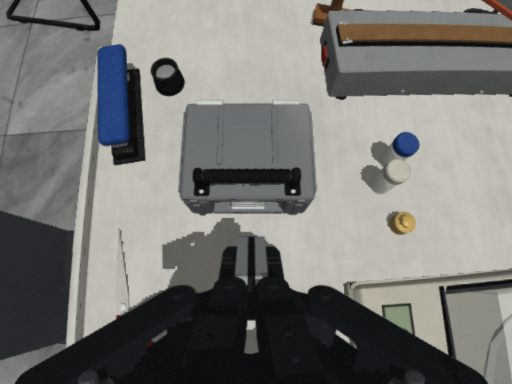

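The wrist view shows the shut fingertips lined up with the catch well of case B (plate at about (248,206) px). Going down in front of it.

Call:
{"fn": "drive_tool", "kwargs": {"moves": [0,-0.002,0.02,-0.03,0,0,0,0,-0.003,0.028,-0.07,0,0,0,0,-0.003,0.028,-0.11,0,0,0,0,-0.003,0.028,-0.14,0,0,0,0,-0.003,0.028,-0.153,0,0,0,0,-0.003,0.028,-0.153,0,0,0,0,-0.002,0.04,-0.153,0,0,0,0,-0.002,0.044,-0.153,0,0,0,0,-0.002,0.044,-0.153,0,0,0]}}

```text
t: 12.6
position: [511.3, 44.2, 40.0]
orientation: [180.0, -35.3, 87.5]
wrist_force: [0.3, 0.3, -0.7]
opening: 0.2
grip_force: 0.0
```

Call:
{"fn": "drive_tool", "kwargs": {"moves": [0,0,0.003,0,0,0,0,0,0,0.005,0,0,0,0,0,0,0.007,0,0,0,0,0,0,0.009,0,0,0,0,0,0,0.009,0,0,0,0]}}

```text
t: 13.22
position: [511.1, 52.8, 39.3]
orientation: [-179.9, -35.3, 87.4]
wrist_force: [-0.7, 0.1, -0.4]
opening: 0.1
grip_force: 0.0
```

Call:
{"fn": "drive_tool", "kwargs": {"moves": [0,0,0.002,0,0,0,0,0,0,0.003,0,0,0,0,0,0,0.004,0,0,0,0,0,0,0.004,0,0,0,0]}}

```text
t: 13.72
position: [511.2, 56.1, 39.1]
orientation: [-179.9, -35.3, 87.3]
wrist_force: [-0.7, -3.9, 0.4]
opening: 0.4
grip_force: 2.2
```

Call:
{"fn": "drive_tool", "kwargs": {"moves": [0,0,0.001,0,0,0,0,0,0,0.002,0,0,0,0,0,0,0.002,0,0,0,0]}}

```text
t: 14.1
position: [511.2, 57.9, 39.1]
orientation: [-179.9, -35.3, 87.3]
wrist_force: [-0.3, -4.3, 1.5]
opening: -0.6
grip_force: 1.8
```

Call:
{"fn": "drive_tool", "kwargs": {"moves": [0,0,0.001,0,0,0,0,0,0,0.002,0,0,0,0,0,0,0.002,0,0,0,0]}}

```text
t: 14.48
position: [511.1, 60.7, 39.2]
orientation: [-179.9, -35.3, 87.4]
wrist_force: [-0.4, -2.6, -2.1]
opening: 0.2
grip_force: 1.4
```

Call:
{"fn": "drive_tool", "kwargs": {"moves": [0,0,0.001,0,0,0,0,0,0,0.002,0,0,0,0,0,0,0.002,0,0,0,0]}}

```text
t: 14.85
position: [511.2, 61.2, 39.0]
orientation: [-179.9, -35.2, 87.3]
wrist_force: [-0.6, -10.8, 3.2]
opening: 0.1
grip_force: 5.6
```

Call:
{"fn": "drive_tool", "kwargs": {"moves": [0,0,0.001,0,0,0,0,0,0,0.002,0,0,0,0,0,0,0.002,0,0,0,0]}}

```text
t: 15.22
position: [511.2, 61.7, 38.8]
orientation: [-179.9, -35.1, 87.2]
wrist_force: [-3.1, -20.9, 9.5]
opening: 0.3
grip_force: 10.3
```

It clicked: the force dropped, then a hard stop built up at y=61.5. I'll back out and turn upright again.

Call:
{"fn": "drive_tool", "kwargs": {"moves": [0,0,-0.02,0,0,0,0,0,0,-0.04,0.01,0,0,0,0,0,-0.06,0.06,-2.6,2.9,-8.7,0,0,-0.065,0.12,-5.2,5.8,-17.5,0,0,-0.065,0.15,-7.9,8.7,-26.2,0,0,-0.065,0.15,-10.5,11.6,-35,0,0,-0.065,0.15,-13.1,14.5,-43.7,0,0,-0.065,0.15,-15.8,17.4,-52.4,0,0,-0.065,0.15,-18.4,20.3,-61.2,0.3,0,-0.04,0.15,-21,23.2,-69.9,0.6,0,-0.02,0.14,-23.7,26.1,-78.7,0.6,0.002,0.0145,0.13,-26.3,29,-87.4]}}

```text
t: 16.73
position: [512.7, 80.2, 169.4]
orientation: [179.9, 0.0, -3.4]
wrist_force: [0.9, 0.6, 0.5]
opening: 51.3
grip_force: 0.0
```

Call:
{"fn": "drive_tool", "kwargs": {"moves": [0.6,0.0,0,-0.03,0,0,0,0.6,0,0,-0.06,0,0,0,0.6,0,0,-0.074,0,0,0,0.6,0,0,-0.074,0,0,0,0,0,0,-0.074,0,0,0,0,0,0,-0.074,0,0,0,0,0,0,-0.074,0,0,0,0,0,0,-0.074,0,0,0,0,0,0,-0.073,0,0,0,0,0,0,-0.072,0,0,0,0,0,0,-0.071,0,0,0,0,0,0,-0.071,0,0,0]}}

```text
t: 18.23
position: [513.7, 80.9, 98.0]
orientation: [-179.9, -0.1, -3.0]
wrist_force: [4.0, 6.9, -17.8]
opening: 9.5
grip_force: 58.8
```

Same height, now −17.8 N: B is snapped. Checking the sealer knob before crossing to A.

Run:
```python
from h import *
for c in("top","scene"):
    im=env.get_image(c);X=cloud(im)
    m=(X[...,2]>150)&(X[...,2]<240)&(X[...,0]>530)&(X[...,0]<900)&(abs(X[...,1]-260)<110)
    P=X[m];print(len(P), np.percentile(P,[2,50,98],axis=0).round(0) if len(P) else "")
    m=(X[...,2]>40)&(X[...,2]<150)&(X[...,0]>560)&(X[...,0]<900)&(abs(X[...,1]-260)<60)
    P=X[m];print(len(P), np.percentile(P,[2,50,98],axis=0).round(0) if len(P) else "")
im=find("top",["bag_sealer"])
```

```text
684 [[588. 235. 152.]
 [660. 250. 193.]
 [875. 316. 226.]]
2520 [[617. 207.  46.]
 [768. 240.  61.]
 [884. 294. 141.]]
285 [[587. 215. 152.]
 [658. 258. 196.]
 [885. 322. 237.]]
1494 [[614. 207.  42.]
 [738. 258.  59.]
 [880. 293. 139.]]
```

Call:
{"fn": "drive_tool", "kwargs": {"moves": [0,0,0,-0.003,0,0,0,0.6,0,0,-0.003,0,0,0,0.6,0,0,-0.003,0,0,0,0.6,0,0,-0.003,0,0,0,0.6,0,0,0.05,0,0,0,0.6,-0.03,0.03,0.1,0,0,0,0.6,-0.06,0.08,0.11,0,0,0,0.6,-0.06,0.14,0.11,0,0,2,0.6,-0.06,0.2,0.11,0,0,4,0.6,-0.05,0.26,0.11,0,0,6,0.6,-0.02,0.31,0.09,0,0,6,0.6,-0.011,0.322,0.08,0,0,6]}}

```text
t: 19.92
position: [502.4, 404.6, 177.0]
orientation: [-179.9, -0.0, 3.0]
wrist_force: [-0.4, -0.3, -0.6]
opening: 51.0
grip_force: 0.0
```

Run:
```python
from h import *
s=env.state();print(s["position"],s["orientation"],s["joints"])
im=env.get_image("wrist")
handle(im,(502,401));lidrect(im,(500,437))
```

```text
[502.40836705 404.57090519 177.04101449] [-1.79944585e+02 -7.91394801e-03  3.03921767e+00] [ -47.80464557   33.65930986    5.98119997  106.61775859   -5.21973482
   39.94260896 -125.77737398]
handle n 2109 rect 503.9 400.2 89 13 mean [507.7 400.7  98.6] ztop 100.7 case yaw 93.1
lid 16438 501.5 437.1 128 105 ang 3.0 z 70.1
```

Call:
{"fn": "drive_tool", "kwargs": {"moves": [0.6,0.002,-0.001,-0.04,0,0,0,0.6,0.002,-0.001,-0.07,0,0,0,0.6,0.002,-0.001,-0.083,0,0,0,0.6,0.002,-0.001,-0.083,0,0,0,0,0.002,-0.001,-0.083,0,0,0,0,0.002,-0.001,-0.083,0,0,0,0,0.002,-0.001,-0.083,0,0,0,0,0.002,-0.001,-0.083,0,0,0,0,0.002,-0.001,-0.082,0,0,0,0,0.002,-0.001,-0.081,0,0,0,0,0.002,-0.001,-0.08,0,0,0,0,0.002,-0.001,-0.08,0,0,0]}}

```text
t: 21.48
position: [504.5, 402.0, 97.9]
orientation: [-179.9, -0.1, 2.9]
wrist_force: [2.8, 8.0, -9.1]
opening: 9.7
grip_force: 58.8
```

Call:
{"fn": "drive_tool", "kwargs": {"moves": [0,0,0,0.001,0,0,0,0,0,0,0.002,0,0,0,0,0,0,0.002,0,0,0]}}

```text
t: 21.85
position: [504.4, 402.1, 98.4]
orientation: [-179.9, -0.1, 2.9]
wrist_force: [6.4, 11.6, -23.1]
opening: 10.0
grip_force: 58.6
```

A is snapped too: only 0.5 mm more for 14 N. Release and retreat.

Call:
{"fn": "drive_tool", "kwargs": {"moves": [0,0,0,-0.005,0,0,0,0.6,0,0,-0.005,0,0,0,0.6,0,0,-0.005,0,0,0,0.6,0,0,-0.005,0,0,0,0.6,0,0,0.05,0,0,0,0.6,-0.02,-0.02,0.1,0,0,0,0.6,-0.05,-0.04,0.15,0,0,0,0.6,-0.05,-0.04,0.15,0,0,0,0.6,-0.05,-0.04,0.15,0,0,0]}}

```text
t: 22.98
position: [454.2, 360.1, 250.3]
orientation: [-180.0, -0.0, 2.9]
wrist_force: [0.4, 0.3, -0.1]
opening: 51.2
grip_force: 0.0
```

Run:
```python
from h import *
s=env.state();print(s["position"],s["wrist_force"],s["t"])
im=find("top",["by_loupe","by_weight_200","by_vial0","by_rubber_stamp"])
for c in((500,-162),(513,79),(503,400)): handle(im,c)
a=cv2.imread("pics/top.png");cv2.imwrite("pics/end.png",np.hstack([a[60:300,100:420],im["img"][60:300,100:420,::-1]]))
```

```text
[454.18060945 360.14511285 250.28298458] [ 0.39755005  0.34878783 -0.10220281] 22.975
top by_loupe 0.56 [664.  88.  -1.]
top by_loupe 0.5 [419. 244.  -0.]
top by_weight_200 0.52 [677.  52.   2.]
top by_weight_200 0.49 [444. -19.   4.]
top by_vial0 0.56 [678. 120.  -1.]
top by_vial0 0.42 [662.  92.   1.]
handle n 150 rect 498.7 -162.9 88 13 mean [ 499.  -162.3   98.3] ztop 103.2 case yaw 99.2
handle n 151 rect 511.3 79.9 13 87 mean [512.2  80.7  98.2] ztop 102.9 case yaw 86.8
few 1
```

View pics/end.png

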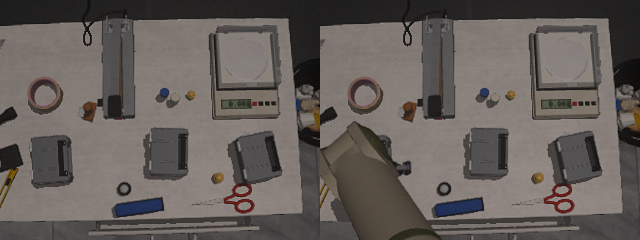

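Before (left) and after (right) match: the small things are where they stood, and the lids that show are down. Handing in.

```bash
python3 -c "
from bench import env
print(env.sign_off())"
```

```text
the job is handed in; nothing more can be done
None
```

The middle case (near x 514, y 117 mm) was the only one not snapped: I let its lid down, pressed its catch until it clicked and confirmed it with a second tug; the other two held when tugged, nothing in view was disturbed, and the job was handed in at about 23 s.

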